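Start the purple wax melting

TASK

The next client is having the purple wax: on the three-bay warmer, press the rocker switch in front of the purple cartridge fully over to on (the half with the white stroke goes down), and push the heat slider beside it, in the same bay, all the way to the red mark at its hot end, in either order. Touch them lightly with the fingertips; nothing is to be picked up. Leave the other two bays' controls as they are, do not shift the warmer, the cartridges or anything on the counter, and draw the hand clear.

Things in the scene. Friction and masses are not known exactly. Their poses are not given: they have to be found in the camera images.
- warmer: white three-bay wax cartridge warmer, 168 deep (x) x 324 mm wide (y), about 2.6 kg, loose on rubber feet. Origin on the counter under its centre, +x to its back (the wells), +y to its left. Grey control deck in front, 41 mm high; well block behind, 52 mm high. Bays left, middle, right at y = +100, 0, -100 mm; in each, in front of the well, a rocker switch at y +24 mm and a heat slider at y -24 mm.
- cartridge_amber: roll-on wax cartridge with amber-orange body and a white cap, 30 x 38 x 98 mm, standing loose in one of the three wells (which one varies). Origin at the centre of its underside, 22 mm above the counter; its top is 120 mm above the counter.
- cartridge_purple: roll-on wax cartridge with purple body and a white cap, 30 x 38 x 98 mm, standing loose in one of the three wells (which one varies). Origin at the centre of its underside, 22 mm above the counter; its top is 120 mm above the counter.
- cartridge_teal: roll-on wax cartridge with green-teal body and a white cap, 30 x 38 x 98 mm, standing loose in one of the three wells (which one varies). Origin at the centre of its underside, 22 mm above the counter; its top is 120 mm above the counter.
- well_left (a point): centre of the mouth of the left bay's well, 52 mm above the counter, at x = 57 mm in the warmer's frame
- switch_left (a point): centre of the ON half (far half, white stroke) of the left bay's rocker, on its surface, moving with it. Black rocker, 44 x 26 mm, hinge across its middle 45 mm above the counter. Off: near half level, far half sloping up by 0.4 rad away from the robot. On: far half level, its top 45 mm above the counter, near half up. No spring: it stays where left; pressing takes about 3 N.
- rocker_left (a joint): angle of the left bay's rocker, rad: 0 = off, 0.4 = fully on (far half pressed down to its stop)
- knob_left (a point): centre of the top of the left bay's heat slider knob, 56 mm above the counter: black, 14 (x) x 22 (y) mm, side faces from 43 to 56 mm above the counter, white line across the top. Slides along the warmer's +x, away from the robot, to the red mark at the hot end; takes 2 to 3 N and stays where left.
- slider_left (a joint): position of the left bay's slider, m: 0 = coolest, nearest the robot; 0.036 = hottest, at its stop by the red mark
- well_middle (a point): centre of the mouth of the middle bay's well, 52 mm above the counter, at x = 57 mm in the warmer's frame
- switch_middle (a point): centre of the ON half (far half, white stroke) of the middle bay's rocker, on its surface, moving with it. Black rocker, 44 x 26 mm, hinge across its middle 45 mm above the counter. Off: near half level, far half sloping up by 0.4 rad away from the robot. On: far half level, its top 45 mm above the counter, near half up. No spring: it stays where left; pressing takes about 3 N.
- rocker_middle (a joint): angle of the middle bay's rocker, rad: 0 = off, 0.4 = fully on (far half pressed down to its stop)
- knob_middle (a point): centre of the top of the middle bay's heat slider knob, 56 mm above the counter: black, 14 (x) x 22 (y) mm, side faces from 43 to 56 mm above the counter, white line across the top. Slides along the warmer's +x, away from the robot, to the red mark at the hot end; takes 2 to 3 N and stays where left.
- slider_middle (a joint): position of the middle bay's slider, m: 0 = coolest, nearest the robot; 0.036 = hottest, at its stop by the red mark
- well_right (a point): centre of the mouth of the right bay's well, 52 mm above the counter, at x = 57 mm in the warmer's frame
- switch_right (a point): centre of the ON half (far half, white stroke) of the right bay's rocker, on its surface, moving with it. Black rocker, 44 x 26 mm, hinge across its middle 45 mm above the counter. Off: near half level, far half sloping up by 0.4 rad away from the robot. On: far half level, its top 45 mm above the counter, near half up. No spring: it stays where left; pressing takes about 3 N.
- rocker_right (a joint): angle of the right bay's rocker, rad: 0 = off, 0.4 = fully on (far half pressed down to its stop)
- knob_right (a point): centre of the top of the right bay's heat slider knob, 56 mm above the counter: black, 14 (x) x 22 (y) mm, side faces from 43 to 56 mm above the counter, white line across the top. Slides along the warmer's +x, away from the robot, to the red mark at the hot end; takes 2 to 3 N and stays where left.
- slider_right (a joint): position of the right bay's slider, m: 0 = coolest, nearest the robot; 0.036 = hottest, at its stop by the red mark
- strip_roll: white roll of depilation strip standing on end, 67 mm across, 70 mm tall, loose; origin under its centre. Bystander.
- cotton_pads: stack of white cotton pads, 59 mm across, 41 mm tall, loose; origin under its centre. Bystander.
- cartridge_pink: spare wax cartridge with a pink body and white cap, 30 x 38 x 98 mm, standing loose on the counter; origin under its centre. Bystander.
- cream_pot: pale green cream pot with an orange lid, 60 mm across, 38 mm tall, loose; origin under its centre. Bystander.
- oil_bottle: small amber oil bottle with a black dropper top, 33 x 34 x 102 mm, loose; origin under its centre. Bystander.
Mind the look-alikes: they are no part of the job. Leave any blue or yellow look-alike of the cartridge_purple alone.

How it is judged:
At the end, for the whole second after the job is handed in: In the purple cartridge's bay the rocker is over 0.34 of 0.40 rad and the slider within 4 mm of its hot stop; the other rockers are off (under 0.06 rad), the other knobs and the warmer within 10 mm of their start, cartridges and bystanders within 15 mm; all at rest (((horizontal distance between cartridge_purple and well_left below 0.03 m and value of joint rocker_left above 0.34 rad and value of joint slider_left above 0.032 m and value of joint each of rocker_middle, rocker_right below 0.06 rad and distance of each of knob_middle, knob_right from where it was at the start of the episode below 0.01 m) or (horizontal distance between cartridge_purple and well_middle below 0.03 m and value of joint rocker_middle above 0.34 rad and value of joint slider_middle above 0.032 m and value of joint each of rocker_left, rocker_right below 0.06 rad and distance of each of knob_left, knob_right from where it was at the start of the episode below 0.01 m) or (horizontal distance between cartridge_purple and well_right below 0.03 m and value of joint rocker_right above 0.34 rad and value of joint slider_right above 0.032 m and value of joint each of rocker_left, rocker_middle below 0.06 rad and distance of each of knob_left, knob_middle from where it was at the start of the episode below 0.01 m)) and distance of warmer from where it was at the start of the episode below 0.01 m and linear speed of warmer below 0.01 m/s and distance of each of cartridge_amber, cartridge_purple, cartridge_teal, strip_roll, cotton_pads, cartridge_pink, cream_pot, oil_bottle from where it was at the start of the episode below 0.015 m); the robot touches nothing.
It fails at once if another bay's rocker is tipped or its slider moved by 10 mm ((horizontal distance between cartridge_purple and well_left below 0.03 m and (value of joint any of rocker_middle, rocker_right above 0.06 rad or distance of any of knob_middle, knob_right from where it was at the start of the episode above 0.01 m)) or (horizontal distance between cartridge_purple and well_middle below 0.03 m and (value of joint any of rocker_left, rocker_right above 0.06 rad or distance of any of knob_left, knob_right from where it was at the start of the episode above 0.01 m)) or (horizontal distance between cartridge_purple and well_right below 0.03 m and (value of joint any of rocker_left, rocker_middle above 0.06 rad or distance of any of knob_left, knob_middle from where it was at the start of the episode above 0.01 m))).
It fails at once if the warmer is shoved or lifted by more than 10 mm (distance of warmer from where it was at the start of the episode above 0.01 m or angle between warmer's own z axis and vertical above 0.05 rad).
It fails at once if the warmer or its controls are pressed harder than 30 N (contact force between the arm and warmer above 30 N).
It fails at once if a cartridge in a well is lifted, shifted by 15 mm or tipped (distance of any of cartridge_amber, cartridge_purple, cartridge_teal from where it was at the start of the episode above 0.015 m or angle between any of cartridge_amber, cartridge_purple, cartridge_teal's own z axis and vertical above 0.15 rad).
It fails at once if a bystander is lifted, moved by 15 mm or tipped (distance of any of strip_roll, cotton_pads, cartridge_pink, cream_pot, oil_bottle from where it was at the start of the episode above 0.015 m or angle between any of strip_roll, cotton_pads, cartridge_pink, cream_pot, oil_bottle's own z axis and vertical above 0.2 rad).
It also fails if it takes over 35 s, if anything falls off the work surface, if the arm or the gripper's body presses on something with over 40 N, if the wrist force passes 120 N, or if a joint passes its speed limit or range.

ROBOT

A 6-joint arm with a two-finger parallel gripper is mounted at the origin on a cart in front of the work surface, level with it; the furniture and walls round the work are solid. World frame = base frame: x ahead of the robot, y to its left, z up, the work surface at z = 0. Lengths are in m, angles in rad, forces in N, time in s.
With the tool pointing down it reaches from about 0.15 to 0.775 m from the base axis. Payload 6.1 kg.
Tool frame: the origin (TCP) lies at the very end of the fingers, on their centre line; the grasp point (between the pads) lies 19 mm behind it; z points along the fingers, y is the line along which they close (so a half turn about z gives the same grasp; the last joint's range is limited). The gripper opens to 85 mm and grips with 20 to 120 N. Pads are 22 mm wide; open, the fingers measure 114 mm over their backs; the gripper's body (76 mm by 85 mm) begins 54 mm behind the grasp point. The pads swing forward as they close: fully open they stand 13 mm farther back than shut.
Start: joints at [0, 0.126, -0.04, 1.405, 0, 1.571], TCP at [0.525, -0, 0.231] pointing down, gripper open.
Joint ranges: [-2.72, 2.72], [-0.95, 1.95], [-1.27, 1.35], [-1.78, 2.02], [-1.46, 1.47], [-3.14, 3.14]. Speed limits (rad/s): [2.39, 2.39, 3.01, 3.14, 3.14, 3.14].

INTERFACE

Orientations are given as a unit quaternion [w, x, y, z].
In Python, from workcell import robot gives the robot as it stands. The module is installed in compiled form; this text tells all that it offers.
- The arm moves only by the tool drive_tool, never from a script. Its argument "steps" is one flat list of numbers, 5 for each row, row after row: the opening, from 0 (shut) to 1 (fully open), then the shift along the world's x, y, z as a fraction of full scale, then the turn about the world's z as a fraction of full scale. A call has 1 to 8 rows; each row is the pose to reach, as a shift and turn from the pose commanded when the call began, turning the shorter way round; what a row does not reach only later rows make up. Full scale, the value 1, is 750 mm for a shift and pi rad for a turn. A row lasts 1/8 s, in which the tool goes at most 62.5 mm and 10.7 degrees, less where a joint would pass 70% of its speed; a pose out of reach is approached as far as the arm can. A call with a number of a shift or a turn outside -1 to 1 is refused whole. A call with a gripper value outside its range is refused whole. The fingers move at their own pace and stop on an object; "force" is the grip in N (left out, the last holds). Time passes only in rows, so rows that repeat a pose let the fingers close. It gives the time, the measured TCP pose, the force, the opening and the grip force at its end, in the units of the state.
- robot.sense(): the state, without advancing time (a new reading comes with each control period).
- robot.camera(name): name is "scene" or "side" or "wrist"; returns a dict with "image" (384x512x3 uint8, red, green, blue), "camera_matrix" (3x3 intrinsics, pixels), "R" (3x3) and "t" (3): a world point X has camera coordinates R X + t; the wrist camera has in their place "mount" (4x4, takes a point from camera to tool coordinates, whose origin is the TCP and whose axes are the flange's). Camera axes: x right, y down, z forward; pixel columns grow to the right and rows downward; lengths in m; the calibration is good to about 2 mm. A picture is of the moment at which its call begins: read the wrist's pose just before it. There is no depth.
- robot.job_done(): hands the job in; it is judged then, once.
The state is a dict: "clock": time; "joint_pos": joint angles; "joint_velocities": joint speeds; "tau": joint torques, N m; "position": TCP position; "orientation": TCP orientation; "wrist_force": force on the tool from outside, world axes, zero at the start; "moment": the same for the moment, N m; "width": finger opening in m; "finger_force": force on a finger pad.
Only numpy, scipy, OpenCV 4.12 (cv2) and the standard library are available. Lean on these libraries where they do the work, as an engineer would, in place of code of your own. Each camera call takes 0.05 s, during which the arm holds its last target. There are 200 camera calls.

## Working session

There is one attempt and no reset: what is moved stays moved. The work goes in short steps, Python scripts to look and compute and a tool call to move; the robot and the scene stay as the last step left them, time stands still between calls to the robot, and variables do not carry over. Pictures are saved under pics/ and viewed, at most 10 in all, crops included, and the job is handed in when it is done.

Besides the shell and the picture viewer there is one more tool, called after "Call:" by a JSON object that holds its "method" and its "body", one argument or row to a line. drive_tool: Moves the arm, as the interface text tells. Its arguments: {"type":"object","properties":{"steps":{"type":"array"},"force":{"type":"number"}},"required":["steps"]}

```bash
mkdir -p pics; python3 - <<'E'
from workcell import robot
import cv2,json,numpy as np
s=robot.sense();print(s)
cal={}
for n in("scene","side","wrist"):
    c=robot.camera(n);cv2.imwrite(f"pics/{n}0.png",c["image"][:,:,::-1])
    cal[n]={k:np.array(v).tolist() for k,v in c.items() if k!="image"}
cal["pose"]=[list(s["position"]),list(s["orientation"])]
json.dump(cal,open("cal.json","w"));print(cal)
E
```

```text
{'clock': 0.0, 'joint_pos': array([-1.41692905e-05,  1.26423824e-01, -4.06439054e-02,  1.40542952e+00,
       -1.74479985e-05,  1.57079136e+00]), 'joint_velocities': array([ 6.38371760e-04, -3.99112894e-04,  4.03403929e-04,  7.67843390e-05,
       -4.65525768e-04, -7.29313487e-04]), 'tau': array([-1.88969068e-03, -4.35916471e+01,  3.52923596e+01,  1.73015334e-02,
       -7.00984879e-05, -2.14169546e-05]), 'position': array([ 5.24566775e-01, -1.25886226e-05,  2.30489075e-01]), 'orientation': array([-5.95205479e-04,  7.07109774e-01,  7.07103277e-01, -6.07531564e-04]), 'wrist_force': array([-0.58868331,  0.09006734, -0.00474337]), 'moment': array([-0.03321661,  0.0310286 ,  0.00639696]), 'finger_force': 0.0, 'width': 0.08533912461645662}
{'scene': {'camera_matrix': [[482.9876562250892, 0.0, 253.87554948346744], [0.0, 482.9876562250892, 188.83117442114536], [0.0, 0.0, 1.0]], 'R': [[0.0027595339432000326, -0.999815968943859, 0.018984552069205154], [-0.4457774767991521, -0.01822387399534025, -0.8949582848352112], [0.8951395568016185, -0.005993217954821617, -0.4457457292981597]], 't': [-0.0
[... 463 characters left out ...]
}, 'wrist': {'camera_matrix': [[307.92134599486513, 0.0, 255.88393240903767], [0.0, 307.92134599486513, 194.3510592084646], [0.0, 0.0, 1.0]], 'mount': [[1.664682775276342e-05, -0.9478642533712649, -0.31867437440719587, 0.08151304270771749], [0.9999999250052387, -0.00010752474535819294, 0.0003720590624922209, 0.0007676252543039608], [-0.00038692686643948006, -0.31867435670189037, 0.9478641804964657, -0.14282038515186432], [0.0, 0.0, 0.0, 1.0]]}, 'pose': [[np.float64(0.5245667745157166), np.float64(-1.2588622587193804e-05), np.float64(0.23048907525798665)], [np.float64(-0.0005952054786814693), np.float64(0.7071097736256328), np.float64(0.7071032772367435), np.float64(-0.0006075315642356129)]]}
```

View pics/scene0.png

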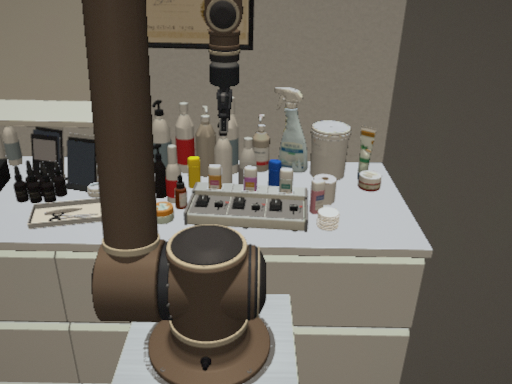

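View pics/wrist0.png

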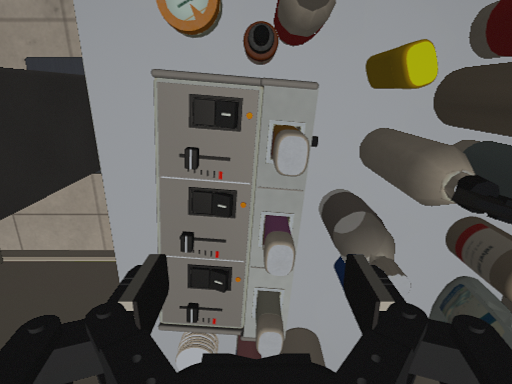

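View pics/side0.png

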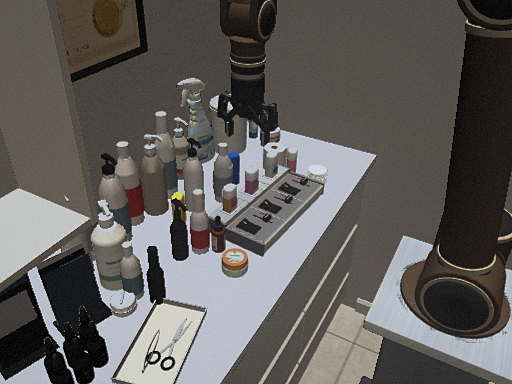

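The wrist view shows purple in the middle bay, with its rocker near (212,203) and knob near (187,242). In the scene view the middle bay is near (245,205), and in the side view near (265,205). I'll enlarge these areas to pick points accurately.

```bash
python3 - <<'E'
import cv2,numpy as np
w=cv2.imread("pics/wrist0.png")[60:340,140:340]; s=cv2.imread("pics/scene0.png")[155:235,180:320]
cv2.imwrite("pics/wc.png",cv2.resize(w,None,fx=2,fy=2,interpolation=cv2.INTER_CUBIC))
cv2.imwrite("pics/sc.png",cv2.resize(s,None,fx=5,fy=5,interpolation=cv2.INTER_CUBIC))
E
```

```text
(no output)
```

View pics/wc.png

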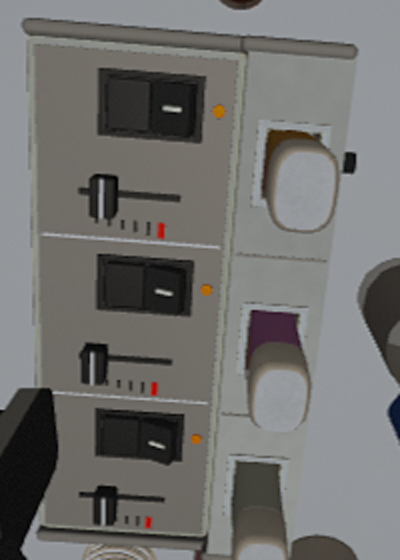

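View pics/sc.png

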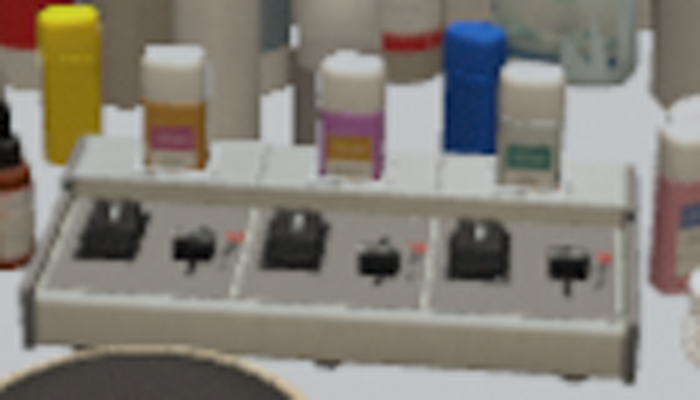

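```bash
cat > h.py <<'E'
import numpy as np,json
from scipy.spatial.transform import Rotation as Ro
from scipy.optimize import least_squares
cal=json.load(open("cal.json"))
def ext(n,pose=None):
    c=cal[n];K=np.array(c["camera_matrix"])
    if n!="wrist": return K,np.array(c["R"]),np.array(c["t"])
    p,q=pose or cal["pose"];T=np.eye(4);T[:3,:3]=Ro.from_quat(np.roll(q,-1)).as_matrix();T[:3,3]=p
    M=np.linalg.inv(T@np.array(c["mount"]));return K,M[:3,:3],M[:3,3]
def proj(n,X,pose=None):
    K,R,t=ext(n,pose);c=K@(R@np.asarray(X)+t);return c[:2]/c[2]
def onplane(n,uv,z,pose=None):
    K,R,t=ext(n,pose);d=R.T@np.linalg.solve(K,[*uv,1]);o=-R.T@t;return o+d*(z-o[2])/d[2]
def tri(views):
    return least_squares(lambda X:np.concatenate([proj(n,X)-uv for n,uv in views]),[.5,0,.05]).x
E
python3 - <<'E'
from h import *
W=lambda u,v:(u/2+140,v/2+60); S=lambda u,v:(u/5+180,v/5+155)
for k,w,s in [("redL",W(161,230),S(234,238)),("redM",W(154,389),S(417,248)),("redR",W(149,522),S(604,258)),
 ("knobL",W(100,199),S(193,237)),("knobM",W(95,365),S(379,253)),("knobR",W(103,507),S(568,260))]:
    z=.0415 if "red" in k else .056
    print(k,tri([("wrist",w),("scene",s)]).round(4),onplane("wrist",w,z).round(4),onplane("scene",s,z).round(4))
for k,w in [("hingeL",W(150,106)),("hingeM",W(147,284)),("hingeR",W(143,434))]: print(k,onplane("wrist",w,.045).round(4))
for k,w in [("cornFL",W(30,42)),("cornFR",W(40,527))]: print(k,onplane("wrist",w,.041).round(4))
E
```

```text
redL [ 0.4853 -0.0081  0.0383] [ 0.4857 -0.0073  0.0415] [ 0.4789 -0.0079  0.0415]
redM [ 0.4774 -0.1085  0.0389] [ 0.4778 -0.1073  0.0415] [ 0.4713 -0.1074  0.0415]
redR [ 0.47   -0.2091  0.0383] [ 0.4705 -0.2064  0.0415] [ 0.4637 -0.2081  0.0415]
knobL [0.4557 0.0129 0.054 ] [0.4561 0.0133 0.056 ] [0.4521 0.0124 0.056 ]
knobM [ 0.4456 -0.086   0.0516] [ 0.4467 -0.0835  0.056 ] [ 0.438  -0.0865  0.056 ]
knobR [ 0.4434 -0.1866  0.0509] [ 0.4447 -0.1824  0.056 ] [ 0.4341 -0.1858  0.056 ]
hingeL [0.4829 0.0598 0.045 ]
hingeM [ 0.4771 -0.0381  0.045 ]
hingeR [ 0.4703 -0.1367  0.045 ]
cornFL [0.4229 0.0909 0.041 ]
cornFR [ 0.398 -0.211  0.041]
```

Both views agree on heights: the marks come out about 39 mm up and the knob tops about 52 mm. The yaw is about −0.07 rad. I'll shut and turn the hand first, then hover over the rocker.

Call:
{"method": "drive_tool", "body": {
  "steps": [0,-0.0475,-0.052,-0.05,0.06,0,-0.0475,-0.052,-0.08,0.12,0,-0.0475,-0.052,-0.107,0.18,0,-0.0475,-0.052,-0.107,0.24,0,-0.0475,-0.052,-0.107,0.3,0,-0.0475,-0.052,-0.107,0.36,0,-0.0475,-0.052,-0.107,0.42,0,-0.0475,-0.052,-0.107,0.478]
}}

```text
clock: 1.15
position: [0.4891, -0.039, 0.1508]
orientation: [-0.0, 0.032, 0.999, 0.0]
wrist_force: [0.7, -0.1, 0.2]
width: -0.0002
finger_force: 0.0
```

Call:
{"method": "drive_tool", "body": {
  "steps": [0,0,0,0,0,0,0,0,0,0,0,0,0,0,0]
}}

```text
clock: 1.52
position: [0.4893, -0.039, 0.151]
orientation: [-0.0, 0.036, 0.999, -0.0]
wrist_force: [-0.4, 0.3, 0.9]
width: -0.0001
finger_force: 0.0
```

```bash
python3 - <<'E'
from workcell import robot
import cv2
s=robot.sense();print([list(s[k].round(4)) for k in("position","orientation","joint_pos","wrist_force")],s["width"])
w=robot.camera("wrist")["image"][:,:,::-1]
d=robot.camera("side")["image"][100:260,190:340,::-1]
cv2.imwrite("pics/w1.png",w);cv2.imwrite("pics/wd.png",cv2.hconcat([cv2.resize(w,(512,384)),cv2.resize(d,(288,307),interpolation=cv2.INTER_CUBIC).copy() if 0 else cv2.copyMakeBorder(cv2.resize(d,(288,307),interpolation=cv2.INTER_CUBIC),0,77,0,0,cv2.BORDER_CONSTANT)]))
E
```

```text
[[np.float64(0.4893), np.float64(-0.039), np.float64(0.151)], [np.float64(-0.0), np.float64(0.0362), np.float64(0.9993), np.float64(-0.0)], [np.float64(-0.0795), np.float64(0.0742), np.float64(-0.2732), np.float64(1.2235), np.float64(-0.0), np.float64(-0.007)], [np.float64(-0.364), np.float64(0.2615), np.float64(0.8563)]] -0.00011134899276114357
```

View pics/wd.png

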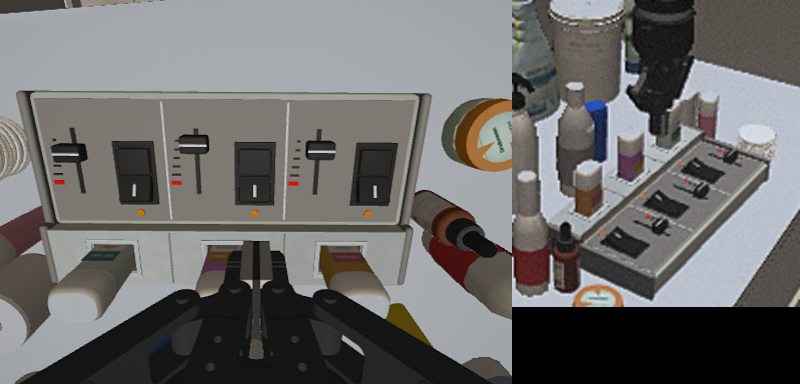

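The wrist view puts the middle rocker's hinge at (255,177), its knob at (195,144) and the slot at rows 128–193. The fingertips are at about (257,243). I'll recheck my points from here.

```bash
python3 - <<'E'
from h import *
P=([.4893,-.039,.151],[0,.0362,.9993,0])
for k,uv,z in [("hinge",(254.5,177),.045),("rocker far R",(273,206),.0536),("knob",(194,143.5),.056),("knobtoprear",(194,135),.056),("red",(176,183),.0415),("slot far",(198,193),.041),("slot near",(193,128),.041),("block edge",(255,223),.041),("block top",(255,230),.052),("hingeL",(376,178),.045),("hingeR",(133,176),.045),("cart front base",(217,247),.052)]:
    print(k,onplane("wrist",uv,z,P).round(4))
print(proj("wrist",[.4893,-.039,.151],P))
E
```

```text
hinge [ 0.4761 -0.0383  0.045 ]
rocker far R [ 0.4999 -0.0246  0.0536]
knob [ 0.443  -0.0827  0.056 ]
knobtoprear [ 0.4366 -0.0818  0.056 ]
red [ 0.4775 -0.1057  0.0415]
slot far [ 0.488  -0.0882  0.041 ]
slot near [ 0.4328 -0.085   0.041 ]
block edge [ 0.5197 -0.0411  0.041 ]
block top [ 0.5214 -0.0412  0.052 ]
hingeL [0.4844 0.0631 0.045 ]
hingeR [ 0.4679 -0.1395  0.045 ]
cart front base [ 0.5354 -0.0757  0.052 ]
[254.31094315 254.94325513]
```

Call:
{"method": "drive_tool", "body": {
  "steps": [0,0,0,-0.06,0,0,0,0,-0.1,0,0,0,0,-0.12,0,0,0,0,-0.124,0,0,0,0,-0.128,0,0,0,0,-0.131,0,0,0,0,-0.134,0,0,0,0,-0.134,0]
}}

```text
clock: 2.62
position: [0.4903, -0.0391, 0.0512]
orientation: [0.001, 0.035, 0.999, -0.0]
wrist_force: [2.0, 0.4, 2.5]
width: -0.0002
finger_force: 1.1
```

Call:
{"method": "drive_tool", "body": {
  "steps": [0,0,0,-0.002,0,0,0,0,-0.004,0,0,0,0,-0.006,0,0,0,0,-0.007,0,0,0,0,-0.007,0]
}}

```text
clock: 3.25
position: [0.489, -0.039, 0.0451]
orientation: [-0.0, 0.035, 0.999, 0.0]
wrist_force: [0.2, -0.3, 0.6]
width: -0.0
finger_force: 0.6
```

Call:
{"method": "drive_tool", "body": {
  "steps": [0,0,0,-0.0007,0,0,0,0,-0.0014,0,0,0,0,-0.0014,0]
}}

```text
clock: 3.62
position: [0.4891, -0.039, 0.0449]
orientation: [-0.0, 0.035, 0.999, 0.0]
wrist_force: [-2.9, 0.3, 9.5]
width: -0.0001
finger_force: 4.5
```

The rocker is at its stop: fingertips at z = 44.9 mm with 9.5 N. Next I'll retreat and drop down in front of the knob.

Call:
{"method": "drive_tool", "body": {
  "steps": [0,0,0,0.04,0,0,0,0,0.08,0,0,-0.05,-0.029,0.08,0,0,-0.0987,-0.057,0.08,0,0,-0.0987,-0.057,0.04,0,0,-0.0987,-0.057,0.02,0,0,-0.0987,-0.057,0.0055,0,0,-0.0987,-0.057,0.0055,0]
}}

```text
clock: 4.62
position: [0.415, -0.0814, 0.0476]
orientation: [-0.001, 0.035, 0.999, 0.0]
wrist_force: [0.4, -0.6, 0.5]
width: -0.0001
finger_force: 0.0
```

```bash
python3 - <<'E'
from workcell import robot
import cv2
s=robot.sense();print(s["position"],s["wrist_force"])
cv2.imwrite("pics/w2.png",robot.camera("wrist")["image"][:,:,::-1])
E
```

```text
[ 0.41500727 -0.08142675  0.04763346] [ 0.35037187 -0.58921455  0.46378153]
```

View pics/w2.png

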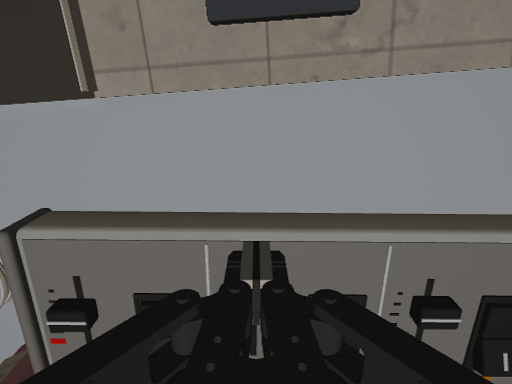

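The fingertips (257,250) stand on the deck just ahead of the hidden knob. Now I'll push.

Call:
{"method": "drive_tool", "body": {
  "steps": [0,0.006,-0.0005,0,0,0,0.012,-0.001,0,0,0,0.018,-0.0014,0,0,0,0.024,-0.0018,0,0,0,0.03,-0.0022,0,0,0,0.036,-0.0027,0,0,0,0.042,-0.003,0,0,0,0.042,-0.003,0,0]
}}

```text
clock: 5.68
position: [0.4475, -0.084, 0.0484]
orientation: [0.0, 0.035, 0.999, 0.0]
wrist_force: [-0.3, 0.1, 0.3]
width: -0.0002
finger_force: 0.0
```

Call:
{"method": "drive_tool", "body": {
  "steps": [0,0.003,-0.0002,0,0,0,0.006,-0.0005,0,0,0,0.009,-0.0007,0,0]
}}

```text
clock: 6.05
position: [0.4536, -0.0845, 0.0483]
orientation: [-0.0, 0.035, 0.999, 0.0]
wrist_force: [-1.5, -0.2, 0.7]
width: -0.0001
finger_force: 1.0
```

Call:
{"method": "drive_tool", "body": {
  "steps": [0,0.003,-0.0002,0,0,0,0.006,-0.0005,0,0]
}}

```text
clock: 6.3
position: [0.4582, -0.0848, 0.0483]
orientation: [-0.0, 0.035, 0.999, 0.0]
wrist_force: [-2.1, -0.0, 1.4]
width: -0.0
finger_force: 1.0
```

Call:
{"method": "drive_tool", "body": {
  "steps": [0,0.002,-0.0002,0,0,0,0.004,-0.0003,0,0]
}}

```text
clock: 6.55
position: [0.4604, -0.085, 0.0482]
orientation: [-0.001, 0.035, 0.999, 0.0]
wrist_force: [-7.3, 1.3, 5.7]
width: -0.0001
finger_force: 3.7
```

Call:
{"method": "drive_tool", "body": {
  "steps": [0,0.002,-0.0002,0,0,0,0.002,-0.0002,0,0]
}}

```text
clock: 6.8
position: [0.4604, -0.085, 0.0481]
orientation: [-0.002, 0.035, 0.999, 0.0]
wrist_force: [-10.1, 1.5, 6.6]
width: 0.0001
finger_force: 4.8
```

The knob has reached its stop at the predicted place. I'll back off, rise and check.

Call:
{"method": "drive_tool", "body": {
  "steps": [0,-0.015,0.001,0,0,0,-0.03,0.002,0,0,0,-0.03,0.002,0.06,0,0,-0.03,0.002,0.12,0,0,0.0,0.03,0.2,0,0,0.04,0.06,0.2,0,0,0.04,0.06,0.2,0,0,0.04,0.06,0.2,0]
}}

```text
clock: 7.8
position: [0.4918, -0.0404, 0.1978]
orientation: [-0.001, 0.035, 0.999, -0.0]
wrist_force: [-0.0, 0.2, 0.5]
width: 0.0003
finger_force: 0.0
```

```bash
python3 - <<'E'
from workcell import robot
import cv2
from h import *
s=robot.sense();print(s["position"],s["wrist_force"])
P=(list(s["position"]),list(s["orientation"]))
cv2.imwrite("pics/w3.png",robot.camera("wrist")["image"][:,:,::-1])
for X in ([.4775,-.1065,.0415],[.4679,-.1395,.045],[.4844,.0631,.045]): print(proj("wrist",X,P))
E
```

```text
[ 0.49179943 -0.04036123  0.19784256] [-0.00726395  0.24430318  0.52882882]
[187.74703229 167.21048838]
[152.09589074 160.8068679 ]
[359.84337995 162.99042311]
```

View pics/w3.png

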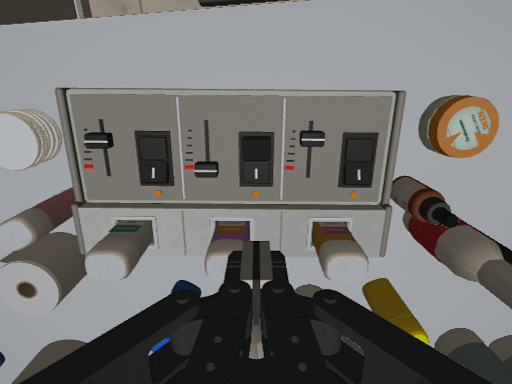

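The middle knob (206,169) is level with its red mark (188,167), which is where I predicted it. The middle rocker (256,160) is tipped on, and the other bays and the counter items are unmoved. The hand is clear, so I'm handing the job in.

```bash
python3 -c "
from workcell import robot
print(robot.job_done())"
```

```text
the job is handed in; nothing more can be done
None
```

The purple cartridge is in the middle bay: its rocker is pressed fully on and its slider is at the red hot mark; in the last picture the other bays and counter items looked unmoved; the hand is clear and the job is handed in, with no verdict returned.

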